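# Tap the loose mallet's wedge home with the meat pounder

## Robot

A 7-joint arm with a two-finger parallel gripper is mounted at the origin on the work surface. World frame = base frame: x ahead of the robot, y to its left, z up, the work surface at z = 0. Lengths are in m, angles in rad, forces in N, time in s.
With the tool pointing down it reaches from about 0.4 to 0.85 m from the base axis. Payload 6.9 kg.
Tool frame: the origin (TCP) lies on the mounting face of the last link; the fingertips stand 173 mm ahead of it and the grasp point (between the pads) lies 155 mm ahead of it; z points along the fingers, y is the line along which they close (so a half turn about z gives the same grasp; the last joint's range is limited). The gripper opens to 85 mm and grips with 20 to 120 N. Pads are 22 mm wide; open, the fingers measure 114 mm over their backs; the gripper's body (76 mm by 85 mm) begins 54 mm behind the grasp point. The pads swing forward as they close: fully open they stand 13 mm farther back than shut.
Start: joints at [-1.008, 0.507, -0.238, 1.5, 0.126, 1.149, -0.155], TCP at [0.276, 0.561, 0.405] pointing down, gripper open.
Joint ranges: [-3.08, 3.08], [-0.24, 2.05], [-1.43, 1.35], [0, 2.5], [-1.52, 4.66], [0.17, 1.96], [-2.89, 2.89]. Speed limits (rad/s): [2.39, 2.39, 3.14, 3.14, 3.14, 3.14, 3.14].

## Interface

Orientations are given as a 3x3 rotation matrix whose columns are the frame's x, y, z axes.
In Python, from cell import status, viewer, manip gives the robot as it stands. The module is installed in compiled form; this text tells all that it offers.
- The arm moves only by the shell command python3 -m creep 'ROWS' [OPENING]. ROWS is JSON, a list that holds one entry, the list of rows, each a list of 6 numbers: the shift along the world's x, y, z in mm, then the turn, a rotation vector about the world's x, y, z in degrees. In form: [[[x, y, z, wx, wy, wz], ...]]. A call has 1 to 12 rows; each row shifts and turns the commanded pose from where the row before left it; what a row does not reach is not made up. A row lasts 1/10 s, in which the tool goes at most 50 mm and 8.59 degrees, less where a joint would pass 70% of its speed; a pose out of reach is approached as far as the arm can. A call with a gripper value outside its range is refused whole. OPENING is the closure, from 0 (fully open) to 1 (shut), set as the call begins (- or left out, the last holds). The fingers move at their own pace and stop on an object; the grip force is fixed at half the most. Time passes only in rows, so rows that do not move let the fingers close. It gives the time, the measured TCP pose, the force, the opening and the grip force at its end, in the units of the state.
- status.read_state(): the state, without advancing time (a new reading comes with each control period).
- viewer.read_camera(name): name is "scene" or "top"; returns (picture, depth): 480x640x3 uint8, blue, green, red; 480x640 float32, m along the optical axis (not along the pixel's ray), 0 where there is no reading.
- viewer.camera_params(name): a dict with "intrinsics" (3x3 intrinsics, pixels), "R" (3x3) and "t" (3): a world point X has camera coordinates R X + t. Camera axes: x right, y down, z forward; pixel columns grow to the right and rows downward; lengths in m; the calibration is good to about 2 mm. A picture is of the moment at which its call begins. camera_params takes no time and is no camera call.
- manip.job_done(): hands the job in; it is judged then, once.
The state is a dict: "clock": time; "q": joint angles; "dq": joint speeds; "joint_efforts": joint torques, N m; "tcp_pos": TCP position; "orientation": TCP orientation; "wrist_force": force on the tool from outside, world axes, zero at the start; "ft_torque": the same for the moment, N m; "gripper_width": opening from 0.0 (shut) to 1.0 (fully open); "gripper_force": force on a finger pad.
Only numpy, scipy, OpenCV 4.12 (cv2) and the standard library are available. Lean on these libraries where they do the work, as an engineer would, in place of code of your own. Each camera call takes 0.05 s, during which the arm holds its last target. There are 200 camera calls.

## Task

Two wooden meat mallets stand head-up in their stands; in one the red wedge still sticks well out of its slot. Pick up the steel meat pounder and tap that wedge straight down with the pounder's flat foot, never with the fingers, until it goes no further, lifting clear off it at least once and tapping again to make sure that it is fully home. Then stand the pounder upright back on the green chopping board and let go.

Things in the scene. Friction and masses are not known exactly. Their poses are not given: they have to be found in the camera images.
- pounder_center (a point): Meat pounder: steel disc foot 76 mm across, 20 thick, with an upright round black handle on its middle; 130 mm tall, 0.4 to 0.65 kg, loose, upright on the green board at the start. This point is on its axis half-way up, 65 mm above the flat underside; z points up the handle. Handle 28 mm thick from 32 to 120 mm above the underside; grip it about 85 mm up, from above.
- wedge_top (a point): Top centre of the proud red wedge, 32 (this point's y) x 10 mm from above; moves with it. It slides straight down in the slot of an upright mallet, head 64 x 100 mm (long side y), flat top 170 mm above the table, on a fixed stand. Wedge top stands 21 to 29 mm above the head at the start, 5 mm (175 above the table) when home. A twin mallet near by has its wedge home already.
- wedge (a joint): How far the wedge is driven in, m, growing downward: 0 to 0.008 at the start, 0.024 fully home at a hard stop. It stays where it is left. Friction of about 10 N all the way (a little more when quick), more than the pounder's weight; pressing with 15 to 20 N brings it to the stop.
- board: Green plastic chopping board fixed on the table, 260 mm (its x) by 220 mm (its y), 15 mm thick, lying flat. Its origin is the centre of its underside, on the table. The pounder starts on it and must end standing on it.

How it is judged:
On the way, in this order (a step that is already met when the one before it is completed fails the run):
1. the pounder's foot is pressed on the proud wedge (a first tap) (contact force between pounder and wedge above 3 N), for 0.04 s.
2. the pounder is lifted clear of the wedge (8 mm or more) (z of pounder_center in the frame of wedge_top above 0.073 m), for 0.04 s.
3. the pounder taps the wedge again and the wedge is fully home (contact force between pounder and wedge above 3 N and value of joint wedge above 0.021 m), for 0.04 s.
At the end, for the whole second after the job is handed in: The wedge is home (within 3 mm of its stop), and the pounder stands upright (within about 8 degrees), released and at rest, with its axis over the green board (at least 10 mm inside the board's edges) (value of joint wedge above 0.021 m and angle between pounder_center's own z axis and vertical below 0.15 rad and x of pounder_center in the frame of board between -0.12 and 0.12 m and y of pounder_center in the frame of board between -0.1 and 0.1 m and z of pounder_center in the frame of board between 0.075 and 0.085 m and linear speed of pounder below 0.02 m/s); the robot touches nothing.
It fails at once if the gripper or arm pushes the wedge itself instead of the pounder (contact force between any of the fingers, the arm and wedge above 1 N).
It also fails if it takes over 54 s, if anything falls off the work surface, if the arm or the gripper's body presses on something with over 40 N, if the wrist force passes 120 N, or if a joint passes its speed limit or range.

## Working session

There is one attempt and no reset: what is moved stays moved. The work goes in short steps, Python scripts to look and compute and a shell command to move; the robot and the scene stay as the last step left them, time stands still between calls to the robot, and variables do not carry over. Pictures are saved under pics/ and viewed, at most 10 in all, crops included, and the job is handed in when it is done.

```bash
mkdir -p pics
cat > h.py <<'E'
import numpy as np, cv2
from cell import status, viewer, manip
def grab(n):
    im,d=viewer.read_camera(n); p=viewer.camera_params(n)
    K,R,t=[np.array(p[k]) for k in("intrinsics","R","t")]
    v,u=np.mgrid[:480,:640]
    c=np.stack([(u-K[0,2])/K[0,0]*d,(v-K[1,2])/K[1,1]*d,d],-1)
    return im,d,(c-t)@R
E
python3 - <<'E'
from h import *
for n in("scene","top"):
    im,d,X=grab(n); cv2.imwrite(f"pics/{n}0.png",im); np.savez(f"{n}0.npz",X=X,d=d,im=im)
    p=viewer.camera_params(n); print(n,np.round(p["R"],3).tolist(),p["t"])
s=status.read_state(); print(s["clock"],s["tcp_pos"],np.round(s["orientation"],3).tolist(),s["wrist_force"])
E
```

```text
scene [[-0.751, 0.66, -0.018], [0.501, 0.552, -0.666], [-0.43, -0.509, -0.746]] [ 0.39106549 -0.17479441  1.10333867]
top [[0.012, -1.0, 0.017], [-0.981, -0.015, -0.192], [0.192, -0.014, -0.981]] [-0.02845997  0.54136691  0.97378   ]
0.1 [0.27565435 0.56074896 0.40392289] [[-0.897, 0.441, -0.001], [0.441, 0.897, -0.001], [0.0, -0.002, -1.0]] [0.30323301 0.13576927 0.69266095]
```

View pics/top0.png

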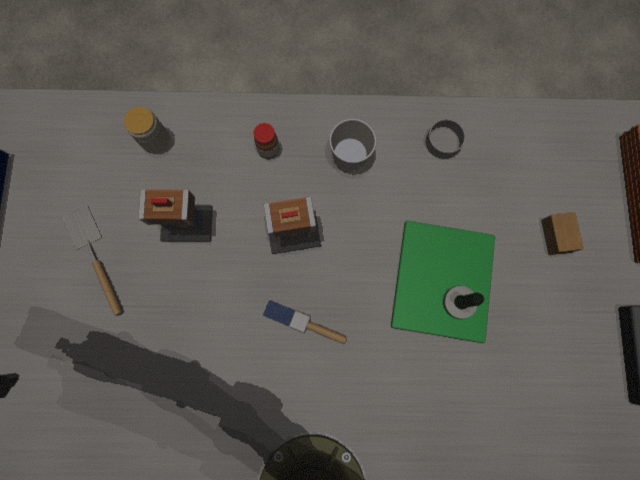

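View pics/scene0.png

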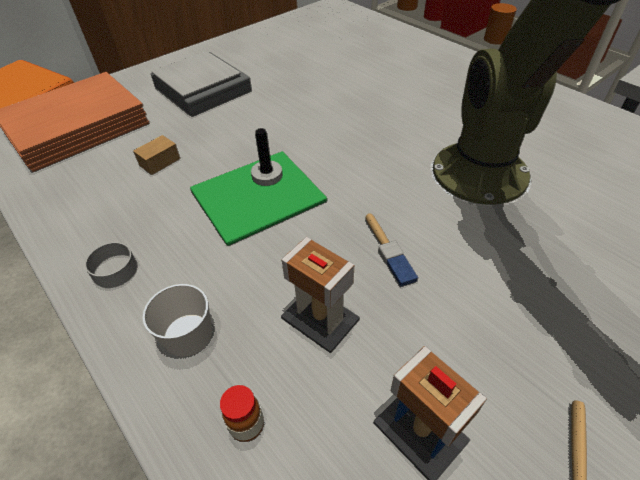

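The top view shows the proud wedge on the left mallet, around (160,202), and the seated one at (289,214). The pounder's foot is at (461,302), its handle top is near (477,299), and the board spans about (393–495, 222–341). In the scene view the proud wedge is at (442,380).

Run:
```python
import numpy as np, cv2
def stat(n,m): print(n,m.sum(),np.round(np.median(P[m],0),4),'min',np.round(np.percentile(P[m],2,0),4),'max',np.round(np.percentile(P[m],98,0),4))
for cam,wb,hb in(("top",(140,185,185,225),(440,500,270,325)),("scene",(420,470,360,400),(240,290,120,190))):
    z=np.load(cam+"0.npz"); P=z["X"]; im=z["im"].astype(int); v,u=np.mgrid[:480,:640]
    print(cam)
    def box(b): return (u>=b[0])&(u<b[1])&(v>=b[2])&(v<b[3])
    red=(im[...,2]>110)&(im[...,1]<60)&(im[...,0]<60)&box(wb)&(z["d"]>0)
    stat("red all",red)
    mx=np.percentile(P[red][:,2],90); stat("red top",red&(abs(P[...,2]-mx)<.004))
    r=red&(abs(P[...,2]-mx)<.004); rr=cv2.minAreaRect((P[r][:,:2]*1000).astype(np.float32)); print(rr)
    hd=box((125,200,180,235) if cam=="top" else (380,490,340,450))&(abs(P[...,2]-.17)<.005)
    print("head",cv2.minAreaRect((P[hd][:,:2]*1000).astype(np.float32)))
    h=box(hb)&(P[...,2]>.06)&(P[...,2]<.16); stat("handle",h)
    for a in(.07,.09,.11,.13): stat("h%g"%a,h&(abs(P[...,2]-a)<.01))
    ht=h&(P[...,2]>.141); stat("htop",ht)
    f=box(hb)&(abs(P[...,2]-.035)<.004); stat("foot",f); print(cv2.minEnclosingCircle((P[f][:,:2]*1000).astype(np.float32)))
    g=(im[...,1]>90)&(im[...,2]<60)&(abs(P[...,2]-.015)<.008); print("board",cv2.minAreaRect((P[g][:,:2]*1000).astype(np.float32)))
z=np.load("top0.npz")["im"]; s=np.load("scene0.npz")["im"]
a=cv2.resize(z[180:250,120:220],(600,420),interpolation=2)
cv2.imwrite("pics/crop.png",a)
```

```text
top
red all 64 [0.599  0.3116 0.1961] min [0.5952 0.2967 0.1938] max [0.6027 0.3272 0.1996]
red top 58 [0.5989 0.311  0.1963] min [0.5952 0.2967 0.1944] max [0.6027 0.326  0.1997]
((598.739990234375, 311.4337158203125), (7.544184684753418, 29.985429763793945), 2.1016528606414795)
head ((598.3311767578125, 311.4713134765625), (63.70214080810547, 101.14309692382812), 0.8245000839233398)
handle 295 [ 0.4131 -0.331   0.1347] min [ 0.4015 -0.3477  0.0618] max [ 0.4274 -0.3253  0.1477]
h0.07 34 [ 0.4134 -0.3274  0.0676] min [ 0.4024 -0.3341  0.0608] max [ 0.4258 -0.3254  0.0786]
h0.09 45 [ 0.4107 -0.328   0.0896] min [ 0.4013 -0.3392  0.0804] max [ 0.4269 -0.3255  0.0996]
h0.11 36 [ 0.413  -0.3275  0.1108] min [ 0.4022 -0.3358  0.1011] max [ 0.4268 -0.3248  0.1187]
h0.13 58 [ 0.4127 -0.3286  0.1329] min [ 0.4013 -0.3402  0.1204] max [ 0.4279 -0.3253  0.1396]
htop 117 [ 0.4148 -0.3381  0.1449] min [ 0.4028 -0.3489  0.1421] max [ 0.4252 -0.3276  0.1481]
foot 555 [ 0.4087 -0.331   0.0352] min [ 0.3797 -0.3683  0.0318] max [ 0.4498 -0.3045  0.0384]
((414.956298828125, -339.09771728515625), 37.
[... 642 characters left out ...]
 min [ 0.4052 -0.3399  0.0605] max [ 0.4276 -0.3216  0.0795]
h0.09 87 [ 0.4202 -0.3261  0.0905] min [ 0.404  -0.3411  0.0803] max [ 0.428  -0.3221  0.0994]
h0.11 82 [ 0.421  -0.3261  0.11  ] min [ 0.4049 -0.3394  0.1012] max [ 0.4281 -0.3215  0.1185]
h0.13 94 [ 0.4207 -0.3264  0.1302] min [ 0.4054 -0.3403  0.121 ] max [ 0.4282 -0.3219  0.1398]
htop 67 [ 0.4142 -0.335   0.1445] min [ 0.4035 -0.3467  0.1412] max [ 0.4258 -0.3235  0.1464]
foot 369 [ 0.4227 -0.3255  0.0345] min [ 0.3799 -0.3695  0.0316] max [ 0.4492 -0.2998  0.0376]
((415.36016845703125, -335.2047119140625), 39.27181625366211)
board ((467.7822265625, -303.8614807128906), (219.7466583251953, 257.2429504394531), 81.59956359863281)
```

View pics/crop.png

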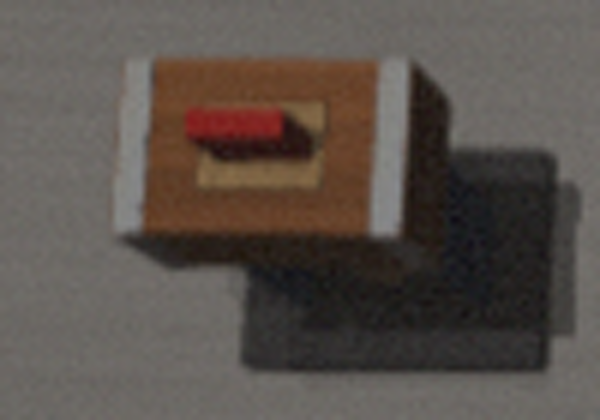

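The crop shows the red wedge proud and centred on the head. From both cameras: wedge ≈ (0.598, 0.313), top at 0.197; pounder axis ≈ (0.415, -0.337); board centre ≈ (0.467, -0.306). I'll go round in an arc at the current height.

```bash
python3 -m creep '[[[20,-23,0,0,0,0],[20,-23,0,0,0,0],[20,-23,0,0,0,0],[20,-23,0,0,0,0],[20,-23,0,0,0,0],[20,-23,0,0,0,0],[20,-23,0,0,0,0],[20,-23,0,0,0,0],[20,-23,0,0,0,0],[20,-23,0,0,0,0]]]' 0
python3 -c "
from h import *
print(status.read_state()['q'])"
```

```text
clock: 1.1
tcp_pos: [0.4763, 0.3298, 0.4043]
orientation: [[-0.897, 0.441, -0.001], [0.441, 0.897, -0.0], [0.0, -0.001, -1.0]]
wrist_force: [0.4, 0.5, -0.3]
gripper_width: 0.998
gripper_force: 0.0
[-0.51686348  0.43485346 -0.19900616  1.62533442  0.09393544  1.09160154
  0.37274725]
```

```bash
python3 -m creep '[[[7,-28,0,0,0,0],[7,-28,0,0,0,0],[7,-28,0,0,0,0],[7,-28,0,0,0,0],[7,-28,0,0,0,0],[7,-28,0,0,0,0],[7,-28,0,0,0,0],[7,-28,0,0,0,0],[7,-28,0,0,0,0],[7,-28,0,0,0,0]]]' 0
python3 -m creep '[[[-11,-32,0,0,0,0],[-11,-32,0,0,0,0],[-11,-32,0,0,0,0],[-11,-32,0,0,0,0],[-11,-32,0,0,0,0],[-11,-32,0,0,0,0],[-11,-32,0,0,0,0],[-11,-32,0,0,0,0],[-11,-32,0,0,0,0],[-11,-32,0,0,0,0],[-11,-32,0,0,0,0],[0,0,0,0,0,0]]]' 0
python3 -c "
from h import *
print(status.read_state()['q'])"
```

```text
clock: 2.1
tcp_pos: [0.5457, 0.0497, 0.4044]
orientation: [[-0.897, 0.441, -0.001], [0.441, 0.897, -0.0], [0.001, -0.0, -1.0]]
wrist_force: [0.2, 0.5, -0.3]
gripper_width: 0.997
gripper_force: 0.0
clock: 3.3
tcp_pos: [0.4222, -0.3057, 0.4043]
orientation: [[-0.894, 0.448, -0.002], [0.448, 0.894, -0.002], [0.001, -0.003, -1.0]]
wrist_force: [-0.7, 0.0, 0.0]
gripper_width: 0.998
gripper_force: 0.0
[ 0.59127305  0.34251919 -0.01746656  1.77349626  0.01021827  1.02600827
  1.67618073]
```

```bash
python3 -m creep '[[[-4,-16,0,0,0,0],[-3,-15,0,0,0,0],[0,0,-15,0,0,0],[0,0,-20,0,0,0],[0,0,0,0,0,0],[0,0,0,0,0,0]]]' 0
python3 - <<'E'
from h import *
s=status.read_state();print(s["tcp_pos"],s["wrist_force"])
im,d,X=grab("scene"); cv2.imwrite("pics/s1.png",cv2.resize(im[60:260,160:400],(720,600)))
E
```

```text
clock: 3.9
tcp_pos: [0.4178, -0.3321, 0.3697]
orientation: [[-0.898, 0.441, -0.001], [0.441, 0.898, 0.001], [0.001, 0.0, -1.0]]
wrist_force: [0.0, -0.1, 0.2]
gripper_width: 0.999
gripper_force: 0.0
[ 0.41782089 -0.33207885  0.36969487] [ 0.0408967  -0.06662175  0.23212384]
```

View pics/s1.png

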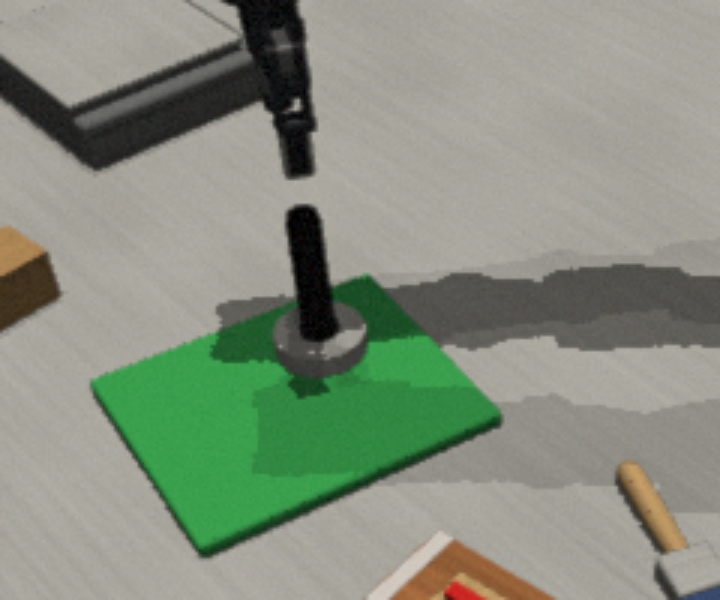

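The fingers are directly above the handle (about (300,210) in the crop). I'll correct by (-3, -5) mm and go down 115 mm.

```bash
python3 -m creep '[[[-3,-5,0,0,0,0],[0,0,-15,0,0,0],[0,0,-20,0,0,0],[0,0,-20,0,0,0],[0,0,-20,0,0,0],[0,0,-20,0,0,0],[0,0,-15,0,0,0],[0,0,-5,0,0,0],[0,0,0,0,0,0],[0,0,0,0,0,0]]]' 0
```

```text
clock: 4.95
tcp_pos: [0.4149, -0.3375, 0.2556]
orientation: [[-0.897, 0.441, 0.001], [0.441, 0.897, -0.001], [-0.001, -0.0, -1.0]]
wrist_force: [0.4, -0.2, -0.2]
gripper_width: 0.997
gripper_force: 0.0
```

```bash
python3 -m creep '[[[0,0,0,0,0,0],[0,0,0,0,0,0],[0,0,0,0,0,0],[0,0,0,0,0,0],[0,0,0,0,0,0],[0,0,0,0,0,0],[0,0,0,0,0,0],[0,0,0,0,0,0]]]' 1
python3 -m creep '[[[0,0,5,0,0,0],[0,0,20,0,0,0],[0,0,20,0,0,0],[0,0,30,0,0,0],[0,0,30,0,0,0],[0,0,30,0,0,0],[0,0,30,0,0,0],[0,0,30,0,0,0],[0,0,20,0,0,0],[0,0,0,0,0,0]]]' 1
```

```text
clock: 5.75
tcp_pos: [0.4146, -0.3374, 0.255]
orientation: [[-0.897, 0.441, 0.0], [0.441, 0.897, -0.001], [-0.001, -0.0, -1.0]]
wrist_force: [-1.6, -1.1, 6.2]
gripper_width: 0.311
gripper_force: 59.0
clock: 6.75
tcp_pos: [0.4149, -0.337, 0.4718]
orientation: [[-0.898, 0.441, 0.003], [0.441, 0.898, -0.002], [-0.004, -0.001, -1.0]]
wrist_force: [-1.2, -0.9, -4.3]
gripper_width: 0.308
gripper_force: 59.7
```

```bash
python3 -m creep '[[[4,15,0,0,0,0],[8,29,0,0,0,0],[8,29,0,0,0,0],[8,29,0,0,0,0],[8,29,0,0,0,0],[8,29,0,0,0,0],[8,29,0,0,0,0],[8,29,0,0,0,0],[8,29,0,0,0,0],[8,29,0,0,0,0],[8,29,0,0,0,0],[8,29,0,0,0,0]]]'
python3 -m creep '[[[8,29,0,0,0,0],[8,29,0,0,0,0],[8,29,0,0,0,0],[8,29,0,0,0,0],[8,29,0,0,0,0],[8,29,0,0,0,0],[8,29,0,0,0,0],[8,29,0,0,0,0],[8,29,0,0,0,0],[8,29,0,0,0,0],[4,15,0,0,0,0],[0,0,0,0,0,0]]]'
python3 - <<'E'
from h import *
s=status.read_state();print(s["q"],s["tcp_pos"],s["wrist_force"])
im,d,X=grab("scene"); cv2.imwrite("pics/s2.png",cv2.resize(im[230:480,330:570],None,fx=2.4,fy=2.4))
E
```

```text
clock: 7.95
tcp_pos: [0.5061, -0.0008, 0.4676]
orientation: [[-0.898, 0.44, -0.004], [0.44, 0.898, 0.0], [0.004, -0.001, -1.0]]
wrist_force: [0.2, -0.1, -3.2]
gripper_width: 0.316
gripper_force: 59.7
clock: 9.15
tcp_pos: [0.5892, 0.306, 0.4663]
orientation: [[-0.9, 0.436, -0.005], [0.436, 0.9, 0.0], [0.005, -0.002, -1.0]]
wrist_force: [-0.5, -0.0, -5.2]
gripper_width: 0.312
gripper_force: 59.9
[-0.37845578  0.53839382 -0.249088    1.27424453  0.12651928  1.34876465
  0.49731455] [0.58924693 0.30601784 0.46628096] [-0.46964552 -0.0144307  -5.16127912]
```

View pics/s2.png

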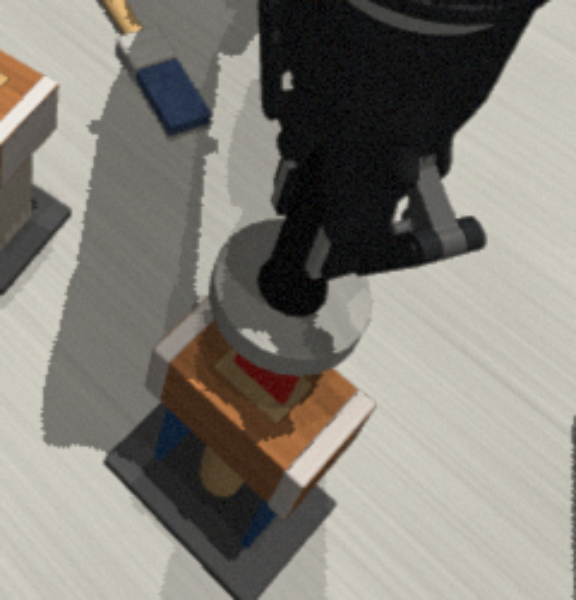

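The foot hangs above the wedge, about 30 mm clear. I'll correct by (9, 7) mm, then go down slowly.

```bash
python3 -m creep '[[[5,4,0,0,0,0],[4,3,0,0,0,0],[0,0,-5,0,0,0],[0,0,-5,0,0,0],[0,0,-5,0,0,0],[0,0,0,0,0,0],[0,0,0,0,0,0],[0,0,0,0,0,0]]]'
python3 -m creep '[[[0,0,-4,0,0,0],[0,0,-4,0,0,0],[0,0,-4,0,0,0],[0,0,-3,0,0,0],[0,0,0,0,0,0],[0,0,0,0,0,0]]]'
```

```text
clock: 10.0
tcp_pos: [0.5997, 0.3089, 0.455]
orientation: [[-0.897, 0.441, 0.0], [0.441, 0.897, 0.0], [-0.0, 0.0, -1.0]]
wrist_force: [-0.7, 0.4, -3.9]
gripper_width: 0.308
gripper_force: 60.0
clock: 10.6
tcp_pos: [0.5997, 0.3089, 0.4396]
orientation: [[-0.897, 0.441, -0.0], [0.441, 0.897, -0.0], [0.0, -0.0, -1.0]]
wrist_force: [-0.1, -0.9, -3.8]
gripper_width: 0.308
gripper_force: 60.0
```

```bash
python3 -m creep '[[[-1,4,-2,0,0,0],[0,0,-2,0,0,0],[0,0,-2,0,0,0],[0,0,0,0,0,0]]]'
python3 -m creep '[[[0,0,-2,0,0,0],[0,0,-2,0,0,0],[0,0,-1,0,0,0]]]'
```

```text
clock: 11.0
tcp_pos: [0.5986, 0.3132, 0.435]
orientation: [[-0.898, 0.441, 0.002], [0.441, 0.898, 0.001], [-0.001, 0.002, -1.0]]
wrist_force: [-1.1, -0.7, 3.3]
gripper_width: 0.313
gripper_force: 60.8
clock: 11.3
tcp_pos: [0.5986, 0.3132, 0.43]
orientation: [[-0.898, 0.441, 0.002], [0.441, 0.898, 0.001], [-0.001, 0.002, -1.0]]
wrist_force: [-0.9, -0.4, 5.5]
gripper_width: 0.314
gripper_force: 61.0
```

```bash
python3 -m creep '[[[0,0,-2,0,0,0],[0,0,-2,0,0,0],[0,0,-2,0,0,0],[0,0,-2,0,0,0],[0,0,-2,0,0,0]]]'
python3 -m creep '[[[0,0,-2,0,0,0],[0,0,-1,0,0,0],[0,0,0,0,0,0]]]'
python3 -m creep '[[[0,0,-1,0,0,0],[0,0,-1,0,0,0],[0,0,0,0,0,0]]]'
```

```text
clock: 11.8
tcp_pos: [0.5986, 0.3132, 0.4201]
orientation: [[-0.898, 0.441, 0.002], [0.441, 0.898, 0.001], [-0.001, 0.002, -1.0]]
wrist_force: [-1.4, -0.6, 6.0]
gripper_width: 0.311
gripper_force: 61.0
clock: 12.1
tcp_pos: [0.5987, 0.3132, 0.4169]
orientation: [[-0.897, 0.441, 0.002], [0.441, 0.897, 0.001], [-0.001, 0.002, -1.0]]
wrist_force: [-1.1, 0.0, 4.6]
gripper_width: 0.314
gripper_force: 60.9
clock: 12.4
tcp_pos: [0.5987, 0.3132, 0.415]
orientation: [[-0.898, 0.441, 0.002], [0.441, 0.898, 0.001], [-0.001, 0.002, -1.0]]
wrist_force: [-1.2, -0.3, 6.2]
gripper_width: 0.31
gripper_force: 61.1
```

```bash
python3 -m creep '[[[0,0,-1,0,0,0],[0,0,0,0,0,0]]]'
python3 -m creep '[[[0,0,-1,0,0,0],[0,0,0,0,0,0]]]'
```

```text
clock: 12.6
tcp_pos: [0.5986, 0.3131, 0.415]
orientation: [[-0.897, 0.441, 0.003], [0.441, 0.897, 0.002], [-0.002, 0.003, -1.0]]
wrist_force: [-3.5, -2.2, 10.8]
gripper_width: 0.31
gripper_force: 61.6
clock: 12.8
tcp_pos: [0.5986, 0.313, 0.4149]
orientation: [[-0.897, 0.441, 0.004], [0.441, 0.897, 0.002], [-0.002, 0.003, -1.0]]
wrist_force: [-3.7, -2.1, 15.3]
gripper_width: 0.31
gripper_force: 62.1
```

That's the hard stop: force is rising and the TCP has stayed at 0.415. I'll lift clear, check, then tap again.

```bash
python3 -m creep '[[[0,0,5,0,0,0],[0,0,10,0,0,0],[0,0,10,0,0,0],[0,0,5,0,0,0],[0,0,0,0,0,0],[0,0,0,0,0,0]]]'
python3 - <<'E'
from h import *
im,d,X=grab("scene"); cv2.imwrite("pics/s3.png",cv2.resize(im[300:480,360:520],None,fx=3.3,fy=3.3))
E
python3 -m creep '[[[0,0,-5,0,0,0],[0,0,-8,0,0,0],[0,0,-8,0,0,0],[0,0,-4,0,0,0],[0,0,-3,0,0,0],[0,0,-1,0,0,0],[0,0,0,0,0,0]]]'
```

```text
clock: 13.4
tcp_pos: [0.5987, 0.3129, 0.4414]
orientation: [[-0.897, 0.441, -0.0], [0.441, 0.897, -0.0], [0.0, -0.0, -1.0]]
wrist_force: [-0.1, -0.2, -3.9]
gripper_width: 0.309
gripper_force: 60.1
clock: 14.15
tcp_pos: [0.5983, 0.3125, 0.4149]
orientation: [[-0.897, 0.441, 0.001], [0.441, 0.897, 0.0], [-0.001, 0.001, -1.0]]
wrist_force: [-3.8, -3.5, 11.4]
gripper_width: 0.318
gripper_force: 61.6
```

View pics/s3.png

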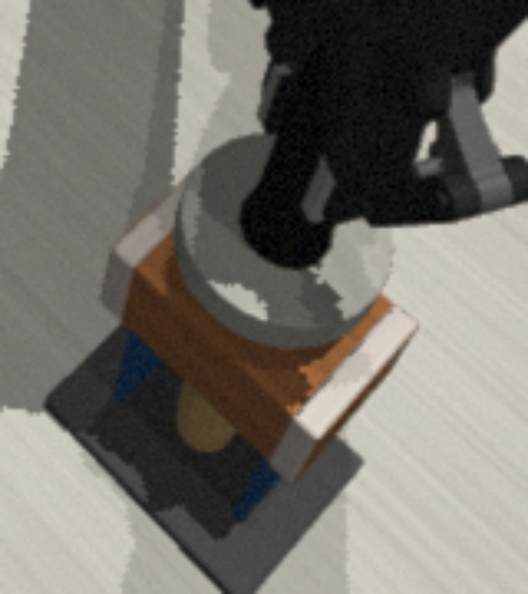

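The lifted view shows the foot clear of the head; the second tap met the stop at 0.415 with about 15 N. I'll lift and return to the board.

```bash
python3 -m creep '[[[0,0,10,0,0,0],[0,0,20,0,0,0],[0,0,20,0,0,0],[0,0,10,0,0,0],[-3,-15,0,0,0,0],[-7,-29,0,0,0,0],[-7,-29,0,0,0,0],[-7,-29,0,0,0,0],[-7,-29,0,0,0,0],[-7,-29,0,0,0,0],[-7,-29,0,0,0,0],[-7,-29,0,0,0,0]]]'
python3 -m creep '[[[-7,-29,0,0,0,0],[-7,-29,0,0,0,0],[-7,-29,0,0,0,0],[-7,-29,0,0,0,0],[-7,-29,0,0,0,0],[-7,-29,0,0,0,0],[-7,-29,0,0,0,0],[-7,-29,0,0,0,0],[-7,-29,0,0,0,0],[-7,-29,0,0,0,0],[-7,-29,0,0,0,0],[-7,-29,0,0,0,0]]]'
python3 -m creep '[[[-7,-29,0,0,0,0],[-7,-29,0,0,0,0],[-3,-15,0,0,0,0],[0,0,0,0,0,0],[0,0,0,0,0,0],[0,0,0,0,0,0]]]'
python3 - <<'E'
from h import *
im,d,X=grab("top"); cv2.imwrite("pics/t2.png",cv2.resize(im[170:350,120:510],(780,360)))
v,u=np.mgrid[:480,:640]; i=im.astype(int)
m=(i[...,2]>110)&(i[...,1]<60)&(i[...,0]<60)&(u>140)&(u<185)&(v>185)&(v<225)
print(m.sum(),np.median(X[m],0))
E
```

```text
clock: 15.35
tcp_pos: [0.5463, 0.0938, 0.4725]
orientation: [[-0.897, 0.441, -0.0], [0.441, 0.897, -0.0], [0.0, -0.0, -1.0]]
wrist_force: [0.3, 0.3, -3.4]
gripper_width: 0.309
gripper_force: 60.1
clock: 16.55
tcp_pos: [0.4623, -0.2541, 0.4726]
orientation: [[-0.898, 0.441, 0.0], [0.441, 0.898, 0.0], [-0.0, 0.0, -1.0]]
wrist_force: [0.7, 0.2, -4.3]
gripper_width: 0.314
gripper_force: 60.1
clock: 17.15
tcp_pos: [0.4464, -0.3247, 0.4726]
orientation: [[-0.898, 0.439, 0.0], [0.439, 0.898, 0.001], [0.0, 0.001, -1.0]]
wrist_force: [-0.9, -0.2, -4.0]
gripper_width: 0.313
gripper_force: 60.2
59 [0.59668063 0.31151217 0.17392361]
```

View pics/t2.png

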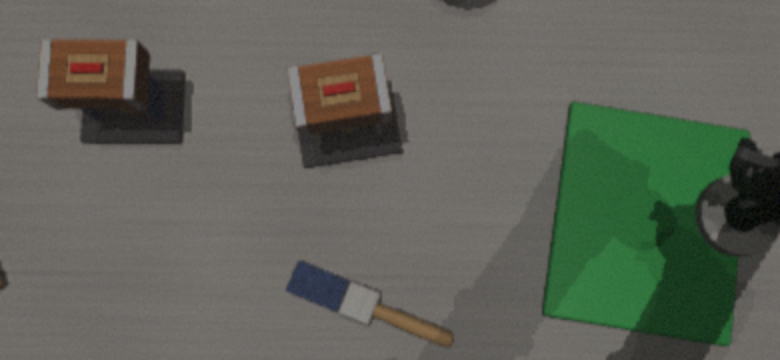

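The wedge top now reads 0.174, and it looks the same as the twin's, so it is home. The pounder is above the board; I'll lower it about 217 mm.

```bash
python3 -m creep '[[[0,0,-10,0,0,0],[0,0,-25,0,0,0],[0,0,-25,0,0,0],[0,0,-25,0,0,0],[0,0,-25,0,0,0],[0,0,-25,0,0,0],[0,0,-25,0,0,0],[0,0,-25,0,0,0],[0,0,-15,0,0,0],[0,0,-5,0,0,0],[0,0,0,0,0,0],[0,0,0,0,0,0]]]'
python3 -m creep '[[[0,0,-4,0,0,0],[0,0,-3,0,0,0],[0,0,-2,0,0,0],[0,0,-2,0,0,0],[0,0,0,0,0,0],[0,0,0,0,0,0]]]'
```

```text
clock: 18.4
tcp_pos: [0.4461, -0.3261, 0.2683]
orientation: [[-0.898, 0.441, 0.001], [0.441, 0.898, -0.001], [-0.001, -0.0, -1.0]]
wrist_force: [-0.6, -0.2, -3.9]
gripper_width: 0.31
gripper_force: 60.2
clock: 19.0
tcp_pos: [0.4457, -0.3262, 0.2567]
orientation: [[-0.897, 0.441, -0.0], [0.441, 0.897, -0.0], [0.0, -0.0, -1.0]]
wrist_force: [0.2, -0.6, -4.2]
gripper_width: 0.309
gripper_force: 60.2
```

```bash
python3 -m creep '[[[0,0,-1,0,0,0],[0,0,-1,0,0,0],[0,0,0,0,0,0],[0,0,0,0,0,0]]]'
```

```text
clock: 19.4
tcp_pos: [0.4457, -0.3262, 0.2551]
orientation: [[-0.897, 0.441, 0.0], [0.441, 0.897, -0.0], [-0.001, -0.0, -1.0]]
wrist_force: [-1.2, 0.1, 1.9]
gripper_width: 0.315
gripper_force: 60.6
```

Contact with the board: the weight is off the gripper. I'll open the gripper and retreat upward.

```bash
python3 -m creep '[[[0,0,0,0,0,0],[0,0,0,0,0,0],[0,0,0,0,0,0],[0,0,0,0,0,0],[0,0,0,0,0,0],[0,0,0,0,0,0],[0,0,0,0,0,0],[0,0,0,0,0,0]]]' 0
python3 -m creep '[[[0,0,5,0,0,0],[0,0,15,0,0,0],[0,0,20,0,0,0],[0,0,20,0,0,0],[0,0,20,0,0,0],[0,0,20,0,0,0],[0,0,20,0,0,0],[0,0,20,0,0,0],[0,0,10,0,0,0],[0,0,0,0,0,0],[0,0,0,0,0,0],[0,0,0,0,0,0]]]' 0
python3 - <<'E'
from h import *
im,d,X=grab("scene"); cv2.imwrite("pics/s5.png",cv2.resize(im[60:460,160:500],None,fx=1.4,fy=1.4))
E
```

```text
clock: 20.2
tcp_pos: [0.4457, -0.3261, 0.2547]
orientation: [[-0.897, 0.441, -0.0], [0.441, 0.897, -0.0], [0.0, -0.0, -1.0]]
wrist_force: [-0.9, 0.2, -0.1]
gripper_width: 1.0
gripper_force: 0.0
clock: 21.4
tcp_pos: [0.4455, -0.3259, 0.4036]
orientation: [[-0.897, 0.441, -0.002], [0.441, 0.897, 0.001], [0.002, 0.0, -1.0]]
wrist_force: [-0.3, -0.2, 0.3]
gripper_width: 1.0
gripper_force: 0.0
```

View pics/s5.png

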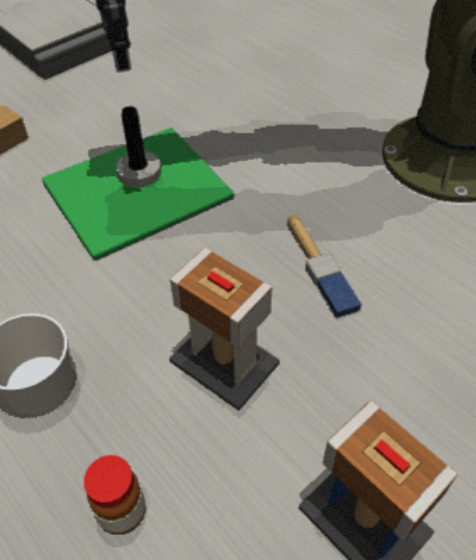

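The pounder stands upright and free on the board at about (138,165). The wedge at (392,456) is down flush like the twin's.

```bash
python3 -c "
from cell import manip
print(manip.job_done())"
```

```text
the job is handed in; nothing more can be done
None
```

The wedge is fully home: its top reads 174 mm above the table, and the second tap, after lifting clear, met the hard stop. The pounder stands upright and released on the green board, and I handed the job in at about 21 s; no verdict came back.

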